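# Fetch the spare die from behind the bench bits

### The job

Stand the brass slide, the amber bottle and the polishing block, which are in the way of the steel die, upright on the black side mat, all three of them; then set the die down gently on the press's die seat, centred and lined up with it; then put the three back upright on the grey felt pads they came from, each centred on its own pad and the block lined up with its pad. Keep the three upright throughout and leave the caliper where it lies.

Things in the scene. Friction and masses are not known exactly. Their poses are not given: they have to be found in the camera images.
- slide: brass bottleneck slide, a plain open tube standing on end: 30 mm outside diameter, 24 mm bore, 68 mm tall, about 0.14 kg. Origin at the centre of its underside, z up along the tube.
- bottle: small amber glass oil bottle with a black cap, standing: body 40 mm diameter up to 66 mm height, then a shoulder, a neck and a 27 mm diameter cap, 100 mm tall in all, about 0.13 kg. Origin at the centre of its underside, z up.
- block: wooden polishing block with a grey felt face, standing on end: 28 mm thick (its x), 50 mm wide (its y), 90 mm tall, about 0.09 kg. Origin at the centre of its underside, z up.
- die: steel die, a flat bar with a pick-shaped dark mouth: 36 mm wide (its x), 120 mm long (its y), 22 mm high, about 0.6 kg. Origin at the centre of its underside. It lies on a plywood board (top 8 mm above the counter) some 10 to 20 mm behind the three upright things; a rail 43 mm above the counter runs about 50 mm behind its centre line. Too long to grip lengthwise: grip it across its width.
- pad_small_round: fixed grey felt pad, round, 40 mm diameter, 3 mm thick, on the plywood board: place of the slide, which stands on it at the start. Origin at the centre of its underside, 8 mm above the counter. The three pads lie in a row along their y, 90 mm apart, in any order; the die lies on their +x side, its centre line about 52 mm from the row.
- pad_large_round: fixed grey felt pad, round, 54 mm diameter, 3 mm thick, on the rack board: the place of the bottle, which stands on it at the start. Origin at the centre of its underside, top 3 mm higher.
- pad_oblong: fixed grey felt pad, oblong, 44 mm (its x) by 66 mm (its y), 3 mm thick, on the rack board: the place of the block, which stands on it at the start, 28 mm thickness along the pad's x. Origin at the centre of its underside, top 3 mm higher.
- mat: fixed black rubber side mat, 250 mm (its x) by 160 mm (its y), 2 mm thick, flat on the counter and empty at the start. Origin at the centre of its underside.
- press: fixed cast-iron punch press. Origin on the counter, under the centre of its die seat: a bright steel plate 46 mm (x) by 130 mm (y), top 34 mm above the counter, on the iron bed in front of the press, open above. The die belongs on it, its length along the press's y. The bed reaches 100 mm to -y; the machine stands on the +y side, from y = 130 mm on, 275 mm high, its handle further off.
- caliper: small steel vernier caliper lying flat on the counter on the far side, 130 mm long along its y, 10 mm high; bystander. Origin at its middle, on the counter.

How it is judged:
By the outcome, as a careful person would: the job done as asked, in the order asked, and still so for the second after the job is handed in, with the robot touching nothing.
It also fails if it takes over 144 s, if anything falls off the work surface, if the arm or the gripper's body presses on something with over 40 N, if the wrist force passes 120 N, or if a joint passes its speed limit or range.

### The arm

A 6-joint arm with a two-finger parallel gripper is mounted at the origin on the work surface. World frame = base frame: x ahead of the robot, y to its left, z up, the work surface at z = 0. Lengths are in m, angles in rad, forces in N, time in s.
With the tool pointing down it reaches from about 0.3 to 0.875 m from the base axis. Payload 4.2 kg.
Tool frame: the origin (TCP) lies midway between the tips of the shut fingers; the grasp point (between the pads) lies 19 mm behind it; z points along the fingers, y is the line along which they close (so a half turn about z gives the same grasp; the last joint's range is limited). The gripper opens to 85 mm and grips with 20 to 120 N. Pads are 22 mm wide; open, the fingers measure 114 mm over their backs; the gripper's body (76 mm by 85 mm) begins 54 mm behind the grasp point. The pads swing forward as they close: fully open they stand 13 mm farther back than shut.
Start: joints at [1.12, 0.32, 1.565, -0, 1.257, -0.02], TCP at [0.24, 0.522, 0.231] pointing down, gripper open.
Joint ranges: [-3.11, 3.11], [-0.84, 2.01], [0.21, 2.61], [-1.34, 4.49], [0.05, 2.63], [-2.56, 2.56]. Speed limits (rad/s): [2.57, 2.57, 3.14, 3.14, 3.14, 3.14].

### API

Orientations are given as a 3x3 rotation matrix whose columns are the frame's x, y, z axes.
In Python, from bench import env gives the robot as it stands. The module is installed in compiled form; this text tells all that it offers.
- The arm moves only by the tool servo_tool, never from a script. Its argument "targets" is a list of rows, each a list of 3 entries, a list of its own where there are three numbers: the shift along the world's x, y, z normalised to -1 to 1, where 1 is 0.2 m, then the turn, a rotation vector about the world's x, y, z normalised to -1 to 1, where 1 is 30 degrees, then the opening, from 0 (shut) to 1 (fully open). In form: [[[x, y, z], [ax, ay, az], fingers], ...]. A call has 1 to 12 rows; each row is the pose to reach, as a shift and turn from the pose commanded when the call began; what a row does not reach only later rows make up. A row lasts 1/8 s, in which the tool goes at most 62.5 mm and 10.7 degrees, less where a joint would pass 70% of its speed; a pose out of reach is approached as far as the arm can. A call with a number of a shift or a turn outside -1 to 1 is refused whole. A call with a gripper value outside its range is refused whole. The fingers move at their own pace and stop on an object; the grip force is fixed at half the most. Time passes only in rows, so rows that repeat a pose let the fingers close. It gives the time, the measured TCP pose, the force, the opening and the grip force at its end, in the units of the state.
- env.state(): the state, without advancing time (a new reading comes with each control period).
- env.read_camera(name): name is "scene" or "top"; returns (picture, depth): 420x560x3 uint8, red, green, blue; 420x560 float32, m along the optical axis (not along the pixel's ray), 0 where there is no reading.
- env.camera_info(name): a dict with "camera_matrix" (3x3 intrinsics, pixels), "rvec" (rotation vector, rad) and "tvec" (3), from world to camera coordinates, as OpenCV has them. Camera axes: x right, y down, z forward; pixel columns grow to the right and rows downward; lengths in m; the calibration is good to about 2 mm. A picture is of the moment at which its call begins. camera_info takes no time and is no camera call.
- env.job_done(): hands the job in; it is judged then, once.
Trained networks look in the newest picture that a camera, given by its name, has taken for a name from the list of things; names that differ only in an ending like _2 or _b are one class to them, and where a whole thing is asked for, a point or a joint stands for the part that bears it (a point fixed in the world has none). Each returns a list of dicts, best first, with "p" (0 to 1); they miss things now and then, are a little off and sometimes report something else, mostly with a low value. They report only what shows in the picture. A call takes as long as a camera call.
- env.silhouettes(camera, query): "mask" (420x560 bool, what is visible of it) and "centre" ([column, row] in pixels, amid what is visible of it).
- env.tip_of(camera, query): "centre" ([column, row] in pixels: a listed point, or the origin of a listed thing).
The state is a dict: "time": time; "joints": joint angles; "dq": joint speeds; "effort": joint torques, N m; "tool_pos": TCP position; "tool_rot": TCP orientation; "force": force on the tool from outside, world axes, zero at the start; "torque": the same for the moment, N m; "finger_gap": opening from 0.0 (shut) to 1.0 (fully open); "finger_force": force on a finger pad.
Only numpy, scipy, OpenCV 4.12 (cv2) and the standard library are available. Lean on these libraries where they do the work, as an engineer would, in place of code of your own. Each camera call takes 0.05 s, during which the arm holds its last target. There are 200 camera calls.

## Working session

There is one attempt and no reset: what is moved stays moved. The work goes in short steps, Python scripts to look and compute and a tool call to move; the robot and the scene stay as the last step left them, time stands still between calls to the robot, and variables do not carry over. Pictures are saved under pics/ and viewed, at most 14 in all, crops included, and the job is handed in when it is done.

Besides the shell and the picture viewer there is one more tool, called after "Emit:" as name(argument=value, ...) on one line, values as JSON. servo_tool: Moves the arm, as the interface text tells. Its arguments: {"type":"object","properties":{"targets":{"type":"array","items":{"type":"array"}}},"required":["targets"]}

```bash
mkdir -p pics; cat > h.py <<'E'
import numpy as np, cv2
from bench import env
def cam(n):
    i=env.camera_info(n); K=np.array(i["camera_matrix"],float); R=cv2.Rodrigues(np.array(i["rvec"],float))[0]; t=np.array(i["tvec"],float).ravel()
    return K,R,t
def cloud(n,d):
    K,R,t=cam(n); v,u=np.mgrid[:d.shape[0],:d.shape[1]]
    p=np.stack([(u-K[0,2])/K[0,0]*d,(v-K[1,2])/K[1,1]*d,d],-1)
    return (p-t)@R
def px2z(n,c,z):
    K,R,t=cam(n); r=R.T@np.linalg.inv(K)@np.array([c[0],c[1],1.]); o=-R.T@t
    return o+r*(z-o[2])/r[2]
def save(n,f):
    im,d=env.read_camera(n); cv2.imwrite(f"pics/{f}.png",im[...,::-1]); return im,d
E
python3 - <<'E'
from h import *
np.set_printoptions(precision=4,suppress=True)
s=env.state(); print({k:np.round(v,4).tolist() for k,v in s.items()})
for n in("top","scene"):
    im,d=save(n,n+"0"); P=cloud(n,d); np.savez(f"{n}0",im=im,d=d,P=P)
    K,R,t=cam(n);print(n,K[0,0],-R.T@t,R[2])
    for q in("slide","bottle","block","die","mat","press","caliper","pad_small_round","pad_large_round","pad_oblong"):
        for r in env.silhouettes(n,q)[:2]:
            m=r["mask"]&(d>0); p=P[m]
            print(n,q,round(r["p"],2),np.round(r["centre"]),m.sum(),np.median(p,0) if len(p) else "", np.percentile(p,[2,98],axis=0).ravel() if len(p) else "")
E
```

```text
{'time': 0.0, 'joints': [1.12, 0.3203, 1.5657, 0.0, 1.2574, -0.02], 'dq': [-0.0011, -0.0002, -0.0021, -0.0004, -0.0016, 0.0018], 'effort': [0.0013, -41.5534, -23.4155, 0.0003, 0.0083, 0.0], 'tool_pos': [0.2399, 0.522, 0.2305], 'tool_rot': [[-0.9086, 0.4176, -0.0008], [0.4176, 0.9086, -0.0016], [0.0001, -0.0018, -1.0]], 'force': [-0.1054, -0.1507, 0.6696], 'torque': [-0.0032, -0.0368, -0.0375], 'finger_force': 0.0, 'finger_gap': 0.9963}
top 543.6678367695584 [0.5188 0.0546 1.1939] [ 0.078   0.0051 -0.9969]
top slide 0.76 [478. 256.] 305 [ 0.5072 -0.342   0.0558] [ 0.4944 -0.3609  0.016   0.5215 -0.3331  0.0806]
top bottle 0.68 [441. 258.] 436 [ 0.4985 -0.2474  0.0813] [ 0.4809 -0.2679  0.0191  0.5163 -0.2376  0.1126]
top block 0.97 [390. 265.] 450 [ 0.4893 -0.1613  0.0993] [ 0.4754 -0.1893  0.0211  0.5027 -0.1418  0.1036]
top die 0.83 [424. 233.] 972 [ 0.5521 -0.2479  0.0292] [ 0.5336 -0.3071  0.0186  0.5711 -0.1908  0.0333]
top mat 0.65 [271. 254.] 8247 [0.5159 0.0845 0.0014] [ 0.3981  0.0077 -0.0033  0.6363  0.1608  0.0061]
top press 0.78 [ 72. 262.] 10413 [0.5017 0.5096 0.0359] [0.
[... 1314 characters left out ...]
37  0.1604  0.007 ]
scene press 0.93 [454. 134.] 9972 [0.5075 0.5825 0.0609] [0.4158 0.3004 0.0014 0.5815 0.7585 0.3837]
scene caliper 0.86 [228. 263.] 496 [ 0.7603 -0.102   0.0078] [ 0.7242 -0.1348 -0.0007  0.7818 -0.0131  0.0126]
scene pad_small_round 0.55 [131. 207.] 49 [ 0.5248 -0.353   0.0111] [ 0.5128 -0.3704  0.0084  0.5325 -0.3336  0.0154]
scene pad_small_round 0.44 [232. 263.] 344 [ 0.7624 -0.091   0.0085] [ 0.742  -0.1318  0.0025  0.7801 -0.0119  0.013 ]
scene pad_large_round 0.47 [157. 201.] 51 [ 0.5106 -0.2756  0.0113] [ 0.4921 -0.2862  0.0089  0.5203 -0.235   0.0151]
scene pad_oblong 0.44 [193. 192.] 107 [ 0.509  -0.1808  0.0119] [ 0.4829 -0.203   0.0082  0.5194 -0.1398  0.0149]
```

View pics/top0.png

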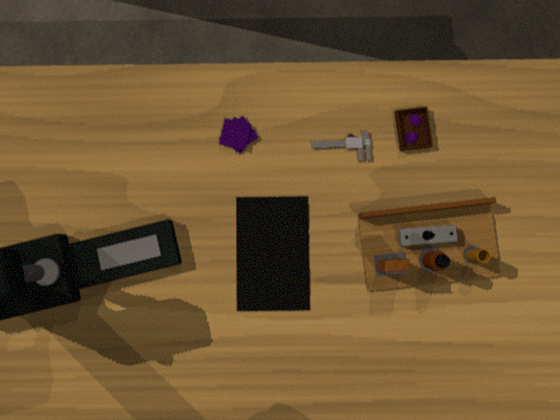

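```bash
python3 - <<'E'
from h import *
im=np.load("top0.npz")["im"][205:305,340:500]; cv2.imwrite("pics/c0.png",cv2.resize(im[...,::-1],(800,500),interpolation=cv2.INTER_CUBIC))
np.set_printoptions(precision=4,suppress=True)
D={n:np.load(n+"0.npz")["P"] for n in("top","scene")}
def rect(P,lo,hi,box,nm):
    m=((P>=[box[0],box[2],lo])&(P<=[box[1],box[3],hi])).all(-1); q=P[m][:,:2]
    if len(q)<5: print(nm,"none");return
    (c,s,a)=cv2.minAreaRect((q*1000).astype(np.float32)); print(nm,len(q),np.round(c,1),np.round(s,1),round(a,1),"mean",q.mean(0),"z",np.median(P[m][:,2]))
for n,P in D.items():
    print(n)
    rect(P,.09,.11,(.45,.53,-.21,-.12),"blocktop")
    rect(P,.09,.12,(.45,.55,-.29,-.21),"captop")
    rect(P,.068,.09,(.45,.55,-.40,-.31),"slidetop")
    rect(P,.024,.036,(.526,.59,-.33,-.17),"die")
    rect(P,.030,.038,(.40,.66,.25,.50),"seat+bed")
    rect(P,.020,.028,(.40,.66,.25,.50),"bed?")
    rect(P,.03,.06,(.58,.66,-.5,-.05),"rail")
    for nn in("mat","press","die","block","bottle","slide","pad_oblong","pad_large_round","pad_small_round"):
        for r in env.tip_of(n,nn)[:1]: print(nn,round(r["p"],2),np.round(r["centre"],1),px2z(n,r["centre"],{"die":.008,"block":.011,"bottle":.011,"slide":.011}.get(nn,.008 if "pad" in nn else 0)))
E
```

```text
top
blocktop 363 [ 488.5 -167.1] [28.  50.5] 1.9 mean [ 0.4885 -0.1665] z 0.10007638167777826
captop 162 [ 498.4 -256.9] [23.9 26.4] 0.6 mean [ 0.4984 -0.2555] z 0.10964995831763058
slidetop 102 [ 507.6 -348.2] [28.8 29.3] 26.9 mean [ 0.5075 -0.3476] z 0.07657129004321525
die 936 [ 551.9 -250.3] [ 35.9 119.8] 4.0 mean [ 0.5518 -0.2501] z 0.029340259150334513
seat+bed 2600 [520.  401.2] [ 99.1 224.2] 13.2 mean [0.5203 0.3956] z 0.03222825871517759
bed? 918 [511.5 402. ] [118.1 230. ] 13.6 mean [0.5215 0.3919] z 0.026932693910349727
rail 795 [ 610.8 -247.8] [ 12.3 288.4] 5.8 mean [ 0.6106 -0.2478] z 0.04183455437356283
mat 0.8 [272.2 251.4] [0.5216 0.0844 0.    ]
press 0.8 [131.9 252.7] [0.5223 0.3921 0.    ]
die 0.82 [423.4 234.6] [ 0.5542 -0.2454  0.008 ]
block 0.72 [388.1 267. ] [ 0.485  -0.1662  0.011 ]
bottle 0.6 [433.5 255. ] [ 0.5097 -0.265   0.011 ]
slide 0.87 [471.9 254.3] [ 0.5103 -0.348   0.011 ]
pad_oblong 0.53 [435.2 256.7] [ 0.506  -0.2694  0.008 ]
pad_large_round 0.47 [431.2 259. ] [ 0.5011 -0.2606  0.008 ]
pad_small_round 0.58 [472.9 251.5] [ 0.5163 -0.3515  0.008 ]
sce
[... 296 characters left out ...]
 41.3 119.5] 3.7 mean [ 0.5582 -0.2517] z 0.030752039822009546
seat+bed 1250 [524.3 403.2] [111.3 235. ] 17.4 mean [0.5282 0.3923] z 0.03260913490268845
bed? 258 [520.8 400.8] [112.7 231.9] 14.1 mean [0.5482 0.386 ] z 0.02620555599093863
rail 714 [ 615.  -249.3] [ 18.  288.7] 5.9 mean [ 0.6175 -0.252 ] z 0.041765993595251016
mat 0.58 [283.7 186.4] [0.5185 0.0856 0.    ]
die 0.56 [168.  210.9] [ 0.5552 -0.2514  0.008 ]
block 0.62 [195.4 188.4] [ 0.4883 -0.17    0.011 ]
slide 0.73 [134.4 202.7] [ 0.5103 -0.344   0.011 ]
pad_oblong 0.7 [194.1 187.9] [ 0.483  -0.1739  0.008 ]
pad_large_round 0.62 [163.1 201. ] [ 0.5164 -0.2642  0.008 ]
pad_small_round 0.47 [131.3 204.1] [ 0.5113 -0.3534  0.008 ]
```

View pics/scene0.png

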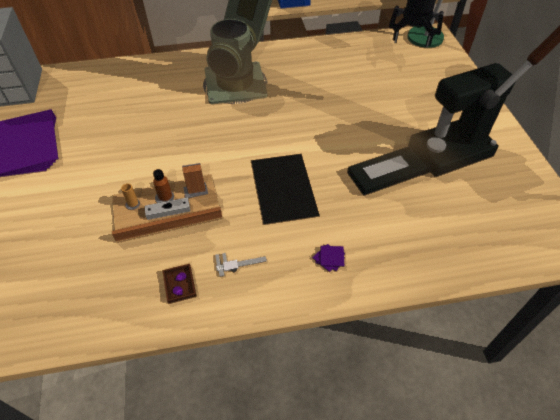

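Top view: block (393,265), bottle (435,260), slide (478,255), with the die behind them (428,236) and the rail beyond. The mat is at (272,253) and the press seat at (128,252), tilted about 13°. The scene view agrees.

View pics/c0.png

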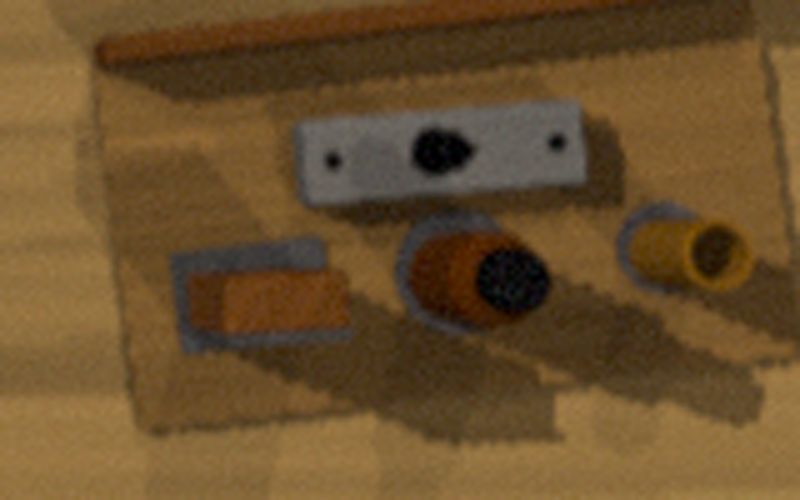

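```bash
python3 - <<'E'
from h import *
np.set_printoptions(precision=4,suppress=True)
z=np.load("top0.npz"); im,P=z["im"],z["P"]
K,R,t=cam("top")
def proj(n,mask,zz,k=0):
    c=max(cv2.findContours(mask.astype(np.uint8),cv2.RETR_EXTERNAL,cv2.CHAIN_APPROX_NONE)[0],key=cv2.contourArea)[:,0]
    w=np.array([px2z(n,p,zz)[:2] for p in c])
    ys,xs=np.nonzero(mask); q=np.array([px2z(n,(a,b),zz)[:2] for a,b in zip(xs,ys)])
    C=np.cov(q.T); e,v=np.linalg.eigh(C); a=np.degrees(np.arctan2(-v[0,1],v[1,1])); a=(a+90)%180-90
    return q.mean(0),np.sqrt(12*e)*1000,a
g=im.astype(int).sum(2)
sub=np.zeros(g.shape,bool); sub[225:280,90:165]=1
m=sub&(g>np.percentile(g[225:280,90:165],50)*0+250)
m=cv2.morphologyEx(m.astype(np.uint8),cv2.MORPH_OPEN,np.ones((3,3)))>0
n,l,s,_=cv2.connectedComponentsWithStats(m.astype(np.uint8)); k=1+np.argmax(s[1:,4]); print(s[k]); print("seat",proj("top",l==k,.034), "z",np.median(P[l==k][:,2]))
for thr in (.085,): pass
def reg(lo,hi,b):
    return ((P>=[b[0],b[2],lo])&(P<=[b[1],b[3],hi])).all(-1)
print("block",proj("top",reg(.09,.11,(.45,.53,-.21,-.12)),.101))
print("cap",proj("top",reg(.1,.12,(.45,.55,-.29,-.21)),.111))
print("die",proj("top",reg(.024,.036,(.526,.59,-.33,-.17)),.030))
mm=reg(.0625,.09,(.45,.55,-.40,-.31)); 
c=max(cv2.findContours(mm.astype(np.uint8),0,cv2.CHAIN_APPROX_NONE)[0],key=len)[:,0]; w=np.array([px2z("top",p,.079)[:2] for p in c])
print("slide",w.min(0),w.max(0),cv2.minEnclosingCircle((w*1000).astype(np.float32)))
print("rail",proj("top",reg(.035,.05,(.58,.66,-.42,-.08)),.043))
r=[x for x in env.silhouettes("top","mat")][0]; print("mat",proj("top",r["mask"],.002))
E
```

```text
[ 103  236   57   29 1001]
seat (array([0.5276, 0.3794]), array([ 42.5316, 107.3214]), np.float64(9.64501486063989)) z 0.03366854321432416
block (array([ 0.4885, -0.1663]), array([28.1424, 51.3867]), np.float64(1.6904487182159187))
cap (array([ 0.4983, -0.2557]), array([23.1571, 24.9085]), np.float64(4.865785133524611))
die (array([ 0.5518, -0.2499]), array([ 35.8033, 120.3231]), np.float64(4.0833016644918985))
slide [ 0.4928 -0.3618] [ 0.5214 -0.3289] ((507.0654296875, -345.31707763671875), 16.88869857788086)Traceback (most recent call last):
  File "<stdin>", line 25, in <module>
  File "<stdin>", line 7, in proj
  File "h.py", line 11, in px2z
    K,R,t=cam(n); r=R.T@np.linalg.inv(K)@np.array([c[0],c[1],1.]); o=-R.T@t
          ~~~^^^
  File "h.py", line 4, in cam
    i=env.camera_info(n); K=np.array(i["camera_matrix"],float); R=cv2.Rodrigues(np.array(i["rvec"],float))[0]; t=np.array(i["tvec"],float).ravel()
ValueError: time passes only in moves, steps and waits
```

Emit:
servo_tool(targets=[[[0.05,-0.25,0],[0,0,-0.25],1],[[0.1,-0.5,0],[0,0,-0.5],1],[[0.15,-0.75,0],[0,0,-0.75],1],[[0.2,-1,0],[0,0,-1],1],[[0.2,-1,0],[0,0,-1],1]])

```text
time: 2.62
tool_pos: [0.2801, 0.3199, 0.2316]
tool_rot: [[-0.575, 0.818, 0.0], [0.818, 0.575, -0.0], [-0.0, 0.0, -1.0]]
force: [-0.2, 0.7, 0.2]
finger_gap: 0.997
finger_force: 0.0
```

Emit:
servo_tool(targets=[[[0.08,-0.25,0],[0,0,-0.25],1],[[0.16,-0.5,0],[0,0,-0.5],1],[[0.25,-0.75,0],[0,0,-0.75],1],[[0.35,-1,0],[0,0,-1],1],[[0.35,-1,0],[0,0,-1],1]])

```text
time: 3.25
tool_pos: [0.3517, 0.1207, 0.2316]
tool_rot: [[-0.087, 0.996, 0.001], [0.996, 0.087, 0.0], [0.0, 0.001, -1.0]]
force: [1.6, 0.9, 0.7]
finger_gap: 0.999
finger_force: 0.0
```

Emit:
servo_tool(targets=[[[0.1,-0.25,0],[0,0,-0.12],1],[[0.2,-0.5,0],[0,0,-0.12],1],[[0.3,-0.75,0],[0,0,-0.12],1],[[0.4,-1,0],[0,0,-0.12],1],[[0.4,-1,0],[0,0,-0.12],1],[[0.4,-1,0],[0,0,-0.12],1]])

```text
time: 4.0
tool_pos: [0.4303, -0.076, 0.231]
tool_rot: [[-0.032, 0.999, -0.001], [0.999, 0.032, 0.001], [0.001, -0.001, -1.0]]
force: [-0.3, 0.1, 0.4]
finger_gap: 0.998
finger_force: 0.0
```

Emit:
servo_tool(targets=[[[0.15,-0.22,0],[0,0,0],1],[[0.29,-0.44,-0.1],[0,0,0],1],[[0.29,-0.44,-0.3],[0,0,0],1],[[0.29,-0.44,-0.5],[0,0,0],1],[[0.29,-0.44,-0.7],[0,0,0],1],[[0.29,-0.44,-0.85],[0,0,0],1],[[0.29,-0.44,-0.93],[0,0,0],1],[[0.29,-0.44,-0.93],[0,0,0],1],[[0.29,-0.44,-0.93],[0,0,0],1]])

```text
time: 5.12
tool_pos: [0.4889, -0.1645, 0.0462]
tool_rot: [[-0.032, 0.999, 0.002], [0.999, 0.032, -0.0], [-0.0, 0.002, -1.0]]
force: [0.5, 0.5, 0.4]
finger_gap: 1.0
finger_force: 0.0
```

```bash
python3 - <<'E'
from h import *
im,d=save("top","t1"); im2,_=save("scene","s1")
a=cv2.resize(im[205:305,340:500],(800,300)); b=cv2.resize(im2[140:260,90:290],(800,300))
cv2.imwrite("pics/c1.png",np.vstack([a,b])[...,::-1])
E
```

```text
(no output)
```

View pics/c1.png

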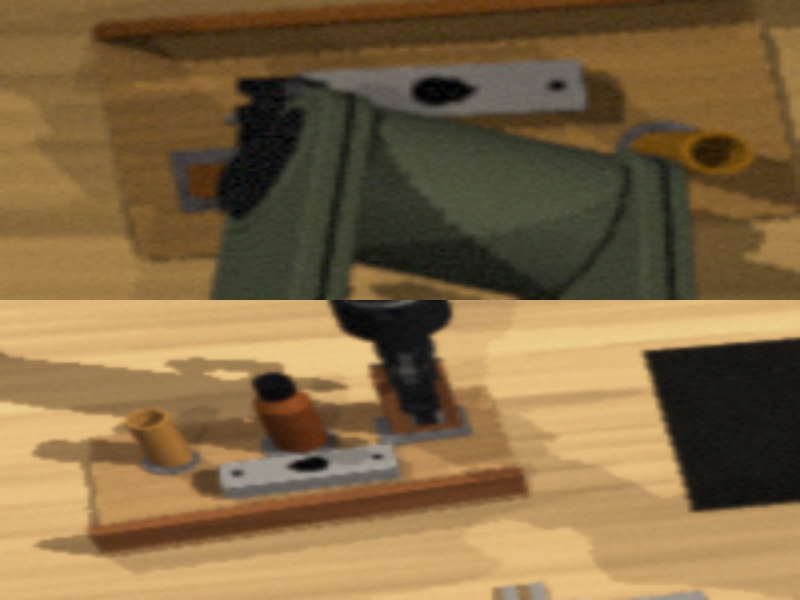

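Fingers straddle the block in both views, with nothing else touched. Grip and lift.

Emit:
servo_tool(targets=[[[0,0,0],[0,0,0],0],[[0,0,0],[0,0,0],0],[[0,0,0],[0,0,0],0],[[0,0,0],[0,0,0],0],[[0,0,0],[0,0,0],0],[[0,0,0],[0,0,0],0],[[0,0,0.1],[0,0,0],0],[[0,0,0.3],[0,0,0],0],[[0,0,0.45],[0,0,0],0],[[0,0,0.5],[0,0,0],0],[[0,0,0.5],[0,0,0],0]])

```text
time: 6.6
tool_pos: [0.4879, -0.1654, 0.1449]
tool_rot: [[-0.03, 1.0, -0.0], [1.0, 0.03, 0.0], [0.0, -0.0, -1.0]]
force: [-0.9, -0.3, -0.9]
finger_gap: 0.32
finger_force: 59.1
```

Emit:
servo_tool(targets=[[[-0.04,0.15,0],[0,0,0],0],[[-0.1,0.4,0],[0,0,0],0],[[-0.17,0.65,0],[0,0,0],0],[[-0.25,0.85,0],[0,0,0],0],[[-0.29,1,0],[0,0,0],0],[[-0.29,1,0],[0,0,0],0]])

```text
time: 7.35
tool_pos: [0.4284, 0.0358, 0.1438]
tool_rot: [[-0.033, 0.999, -0.004], [0.999, 0.033, -0.0], [0.0, -0.004, -1.0]]
force: [0.0, -0.8, -0.4]
finger_gap: 0.323
finger_force: 59.1
```

Emit:
servo_tool(targets=[[[0,0.13,-0.1],[0,0,0],0],[[0,0.13,-0.25],[0,0,0],0],[[0,0.13,-0.4],[0,0,0],0],[[0,0.13,-0.5],[0,0,0],0],[[0,0.13,-0.53],[0,0,0],0],[[0,0.13,-0.54],[0,0,0],0],[[0,0.13,-0.54],[0,0,0],0]])

```text
time: 8.22
tool_pos: [0.4307, 0.0603, 0.0377]
tool_rot: [[-0.03, 1.0, 0.001], [1.0, 0.03, 0.0], [0.0, 0.001, -1.0]]
force: [0.0, 0.5, -1.1]
finger_gap: 0.319
finger_force: 59.1
```

Emit:
servo_tool(targets=[[[0,0,-0.005],[0,0,0],0],[[0,0,-0.005],[0,0,0],0.5],[[0,0,-0.005],[0,0,0],0.7],[[0,0,-0.005],[0,0,0],0.7],[[0,0,0.1],[0,0,0],0.8],[[0,0,0.4],[0,0,0],1],[[0,-0.1,0.63],[0,0,0],1],[[0.1,-0.4,0.63],[0,0,0.14],1],[[0.2,-0.7,0.63],[0,0,0.14],1],[[0.34,-1,0.63],[0,0,0.14],1],[[0.34,-1,0.63],[0,0,0.14],1]])

```text
time: 9.6
tool_pos: [0.4995, -0.1429, 0.1632]
tool_rot: [[-0.099, 0.995, 0.001], [0.995, 0.099, -0.001], [-0.001, 0.001, -1.0]]
force: [-0.5, -0.1, -0.9]
finger_gap: 0.999
finger_force: 0.0
```

```bash
python3 - <<'E'
from h import *
np.set_printoptions(precision=4,suppress=True)
im,d=save("top","t2"); P=cloud("top",d)
cv2.imwrite("pics/c2.png",cv2.resize(im[180:320,220:500],(800,400))[...,::-1])
m=((P>=[.38,.01,.08])&(P<=[.5,.12,.1])).all(-1); q=(P[m][:,:2]*1000).astype(np.float32); print(cv2.minAreaRect(q),P[m].mean(0))
E
```

```text
((428.2886657714844, 59.248130798339844), (27.832304000854492, 49.418678283691406), 2.4085307121276855) [0.4285 0.0593 0.0912]
```

View pics/c2.png

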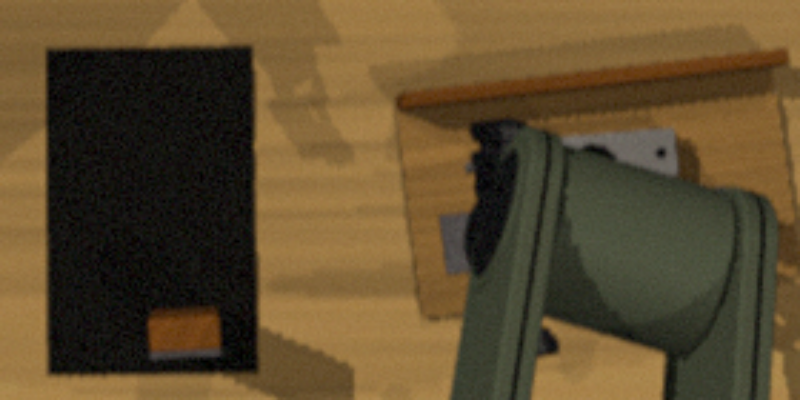

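Block stands upright on the mat (185,333 in the crop). The rack is untouched. Next, the bottle.

Emit:
servo_tool(targets=[[[0.01,-0.3,0],[0,0,0],1],[[0.01,-0.575,0],[0,0,0],1],[[0.01,-0.575,-0.05],[0,0,0],1],[[0.01,-0.575,-0.25],[0,0,0],1],[[0.01,-0.575,-0.45],[0,0,0],1],[[0.01,-0.575,-0.57],[0,0,0],1],[[0.01,-0.575,-0.6],[0,0,0],1],[[0.01,-0.575,-0.6],[0,0,0],1],[[0.01,-0.575,-0.6],[0,0,0],1]])

```text
time: 10.78
tool_pos: [0.5009, -0.2544, 0.0446]
tool_rot: [[-0.104, 0.995, 0.002], [0.995, 0.104, -0.001], [-0.001, 0.002, -1.0]]
force: [0.1, 0.3, 0.5]
finger_gap: 1.0
finger_force: 0.0
```

Emit:
servo_tool(targets=[[[0,0,0],[0,0,0],0],[[0,0,0],[0,0,0],0],[[0,0,0],[0,0,0],0],[[0,0,0],[0,0,0],0],[[0,0,0],[0,0,0],0],[[0,0,0.1],[0,0,0],0],[[0,0,0.3],[0,0,0],0],[[0,0,0.45],[0,0,0],0],[[0,0,0.5],[0,0,0],0],[[0,0,0.5],[0,0,0],0]])

```text
time: 12.02
tool_pos: [0.4998, -0.2544, 0.1428]
tool_rot: [[-0.103, 0.995, -0.0], [0.995, 0.103, 0.0], [0.0, -0.0, -1.0]]
force: [0.1, -0.0, -1.4]
finger_gap: 0.453
finger_force: 60.5
```

Emit:
servo_tool(targets=[[[0.02,0.15,0],[0,0,0],0],[[0.04,0.4,0],[0,0,0],0],[[0.07,0.65,0],[0,0,0],0],[[0.1,0.85,0],[0,0,0],0],[[0.1,1,0],[0,0,0],0]])

```text
time: 12.65
tool_pos: [0.5192, -0.0527, 0.1413]
tool_rot: [[-0.104, 0.995, -0.004], [0.995, 0.104, 0.001], [0.001, -0.003, -1.0]]
force: [-0.3, -1.2, -1.4]
finger_gap: 0.45
finger_force: 60.5
```

Emit:
servo_tool(targets=[[[0,0.2,0],[0,0,0],0],[[0,0.45,0],[0,0,0],0],[[0,0.575,-0.1],[0,0,0],0],[[0,0.575,-0.25],[0,0,0],0],[[0,0.575,-0.4],[0,0,0],0],[[0,0.575,-0.5],[0,0,0],0],[[0,0.575,-0.53],[0,0,0],0],[[0,0.575,-0.545],[0,0,0],0],[[0,0.575,-0.545],[0,0,0],0]])

```text
time: 13.78
tool_pos: [0.5177, 0.0603, 0.0349]
tool_rot: [[-0.103, 0.995, -0.005], [0.995, 0.103, -0.0], [0.0, -0.005, -1.0]]
force: [-7.0, -0.3, 9.7]
finger_gap: 0.453
finger_force: 61.6
```

Emit:
servo_tool(targets=[[[0,0,0],[0,0,0],0],[[0,0,0],[0,0,0],0.55],[[0,0,0],[0,0,0],0.7],[[0,0,0],[0,0,0],0.7],[[0,0,0.1],[0,0,0],0.8],[[0,0,0.35],[0,0,0],1],[[0,0,0.63],[0,0,0],1],[[0,-0.3,0.63],[0,0,0],1],[[0,-0.6,0.63],[0,0,0],1],[[0,-0.9,0.63],[0,0,0],1],[[0,-1,0.63],[0,0,0],1]])

```text
time: 15.15
tool_pos: [0.52, -0.1424, 0.1602]
tool_rot: [[-0.1, 0.995, 0.0], [0.995, 0.1, -0.0], [-0.0, 0.0, -1.0]]
force: [0.3, 0.5, 0.2]
finger_gap: 0.996
finger_force: 0.0
```

Emit:
servo_tool(targets=[[[-0.02,-0.3,0],[0,0,0],1],[[-0.05,-0.6,0],[0,0,0],1],[[-0.05,-0.9,0],[0,0,0],1],[[-0.05,-0.9,0],[0,0,0],1]])

```text
time: 15.65
tool_pos: [0.5101, -0.3226, 0.1598]
tool_rot: [[-0.099, 0.995, 0.0], [0.995, 0.099, -0.001], [-0.001, 0.0, -1.0]]
force: [-0.4, 0.4, 0.2]
finger_gap: 1.0
finger_force: 0.0
```

Emit:
servo_tool(targets=[[[0,-0.135,0],[0,0,0],1],[[0,-0.135,-0.2],[0,0,0],1],[[0,-0.135,-0.45],[0,0,0],1],[[0,-0.135,-0.55],[0,0,0],1],[[0,-0.135,-0.59],[0,0,0],1],[[0,-0.135,-0.59],[0,0,0],1],[[0,-0.135,-0.59],[0,0,0],1]])

```text
time: 16.52
tool_pos: [0.511, -0.3469, 0.0437]
tool_rot: [[-0.103, 0.995, 0.002], [0.995, 0.103, -0.001], [-0.002, 0.002, -1.0]]
force: [1.0, 0.0, -0.7]
finger_gap: 1.002
finger_force: 0.0
```

Emit:
servo_tool(targets=[[[0,0,0],[0,0,0],0],[[0,0,0],[0,0,0],0],[[0,0,0],[0,0,0],0],[[0,0,0],[0,0,0],0],[[0,0,0],[0,0,0],0],[[0,0,0],[0,0,0],0],[[0,0,0.1],[0,0,0],0],[[0,0,0.3],[0,0,0],0],[[0,0,0.45],[0,0,0],0],[[0,0,0.5],[0,0,0],0],[[0,0,0.5],[0,0,0],0]])

```text
time: 17.9
tool_pos: [0.51, -0.3464, 0.1419]
tool_rot: [[-0.103, 0.995, -0.0], [0.995, 0.103, 0.0], [0.0, -0.0, -1.0]]
force: [0.2, 0.2, -1.7]
finger_gap: 0.34
finger_force: 59.3
```

Emit:
servo_tool(targets=[[[0.05,0.15,0],[0,0,0],0],[[0.12,0.4,0],[0,0,0],0],[[0.2,0.65,0],[0,0,0],0],[[0.3,0.85,0],[0,0,0],0],[[0.3,1,0],[0,0,0],0],[[0.3,1,0],[0,0,0],0]])

```text
time: 18.65
tool_pos: [0.5691, -0.1442, 0.1402]
tool_rot: [[-0.106, 0.994, -0.004], [0.994, 0.106, 0.001], [0.002, -0.004, -1.0]]
force: [0.6, -0.7, -0.7]
finger_gap: 0.338
finger_force: 59.4
```

Emit:
servo_tool(targets=[[[0.05,0.2,0],[0,0,0],0],[[0.1,0.45,0],[0,0,0],0],[[0.175,0.7,0],[0,0,0],0],[[0.175,0.9,0],[0,0,0],0],[[0.175,1,-0.1],[0,0,0],0],[[0.175,1,-0.25],[0,0,0],0],[[0.175,1,-0.4],[0,0,0],0],[[0.175,1,-0.5],[0,0,0],0],[[0.175,1,-0.53],[0,0,0],0],[[0.175,1,-0.54],[0,0,0],0],[[0.175,1,-0.54],[0,0,0],0]])

```text
time: 20.02
tool_pos: [0.6057, 0.0532, 0.0348]
tool_rot: [[-0.103, 0.995, 0.001], [0.995, 0.103, 0.0], [-0.0, 0.001, -1.0]]
force: [-0.2, 1.2, -1.1]
finger_gap: 0.341
finger_force: 59.5
```

Emit:
servo_tool(targets=[[[0,0,0],[0,0,0],0],[[0,0,0],[0,0,0],0.45],[[0,0,0],[0,0,0],0.7],[[0,0,0],[0,0,0],0.7],[[0,0,0.1],[0,0,0],0.8],[[0,0,0.35],[0,0,0],0.8],[[0,0,0.7],[0,0,0],0.8],[[0,0,0.9],[0,0,0],0.8],[[0,0,0.9],[0,0,0],0.8]])

```text
time: 21.15
tool_pos: [0.6074, 0.0537, 0.2193]
tool_rot: [[-0.103, 0.995, 0.01], [0.995, 0.103, 0.001], [-0.0, 0.01, -1.0]]
force: [0.5, 0.0, -0.2]
finger_gap: 0.799
finger_force: 0.0
```

```bash
python3 - <<'E'
from h import *
np.set_printoptions(precision=4,suppress=True)
im,d=save("top","t3"); P=cloud("top",d); np.savez("top3",im=im,d=d,P=P)
a=cv2.resize(im[205:305,340:500],(800,340),interpolation=cv2.INTER_CUBIC); b=cv2.resize(im[190:315,80:320],(800,250),interpolation=cv2.INTER_CUBIC)
cv2.imwrite("pics/c3.png",np.vstack([a,b])[...,::-1])
for q in("pad_small_round","pad_large_round","pad_oblong","die","press","slide","bottle","block"):
    for r in env.silhouettes("top",q)[:3]:
        p=P[r["mask"]&(d>0)]; p=(p[:,:2]*1000).astype(np.float32)
        rr=cv2.minAreaRect(p); print(q,round(r["p"],2),len(p),p.mean(0),np.round(rr[0],1),np.round(rr[1],1),round(rr[2],1))
E
```

```text
pad_small_round 0.75 264 [ 509.9824 -349.6275] [ 509.8 -350. ] [38.6 36.8] 89.4
pad_large_round 0.92 475 [ 500.478 -259.807] [ 500.7 -259.3] [51.6 52.1] 19.0
pad_large_round 0.62 1005 [ 551.3013 -247.7386] [ 552.6 -253.8] [ 40.  128.7] 5.0
pad_oblong 0.72 572 [ 490.5511 -170.1897] [ 491.3 -170. ] [42.8 65.1] 6.1
die 0.84 979 [ 551.3228 -248.138 ] [ 551.4 -254.1] [ 37.9 128.2] 4.4
press 0.84 10420 [497.7776 478.8038] [503.8 480.7] [158.4 387.1] 13.1
bottle 0.58 292 [515.5964  57.6643] [515.6  58.1] [37.9 40.6] 4.0
```

View pics/c3.png

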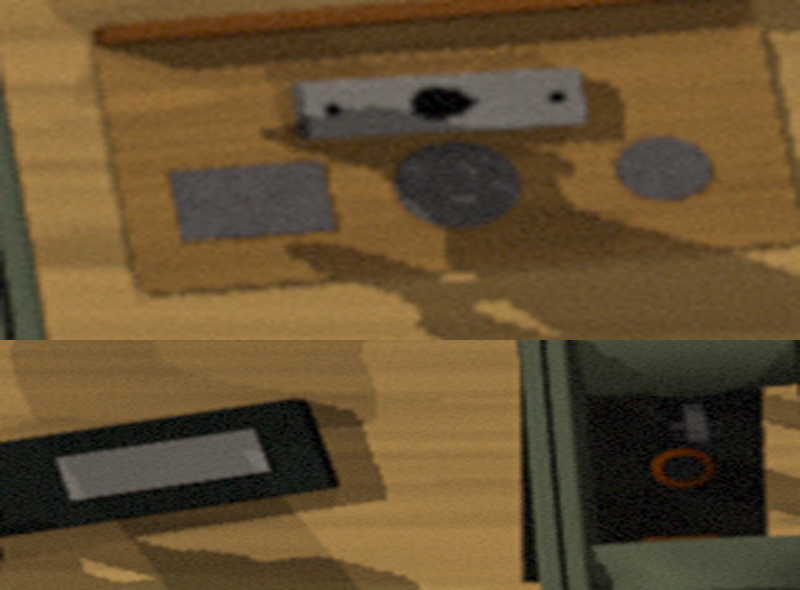

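All three pads are bare and clear: oblong (255,200), large (457,185) and small (665,168). The die is undisturbed. The bottle on the mat shows as an orange ring at (683,467), seen from above. Next I measure the seat and the die.

```bash
python3 - <<'E'
from h import *
np.set_printoptions(precision=4,suppress=True)
K,R,t=cam("top"); Ki=np.linalg.inv(K); o=-R.T@t
def toz(px,z):
    r=np.c_[px,np.ones(len(px))]@Ki.T@R; return (o+r*((z-o[2])/r[:,2:]))[:,:2]
def fit(im,box,thr,z,nm):
    r0,r1,c0,c1=box; S=8
    g=cv2.resize(cv2.cvtColor(im,cv2.COLOR_RGB2GRAY)[r0:r1,c0:c1],None,fx=S,fy=S,interpolation=cv2.INTER_CUBIC)
    m=(cv2.GaussianBlur(g,(0,0),5)>thr).astype(np.uint8)
    c=max(cv2.findContours(m,cv2.RETR_EXTERNAL,cv2.CHAIN_APPROX_NONE)[0],key=cv2.contourArea)
    px=c[:,0]; ok=(px[:,0]>3)&(px[:,0]<g.shape[1]-4)
    px=(px+.5)/S-.5+[c0,r0]
    w=(toz(px,z)*1000).astype(np.float32); h=cv2.convexHull(w)
    M=cv2.moments(w.reshape(-1,1,2)); C=np.array([M["m10"],M["m01"]])/M["m00"]
    mu=np.array([[M["mu20"],M["mu11"]],[M["mu11"],M["mu02"]]])/M["m00"]; e,v=np.linalg.eigh(mu); a=np.degrees(np.arctan(-v[0,1]/v[1,1]))
    print(nm,thr,C,np.sqrt(12*e),round(a,2),[np.round(x,1) for x in cv2.minAreaRect(h)])
for f in("top0","top3"):
    im=np.load(f+".npz")["im"]; g=cv2.cvtColor(im,cv2.COLOR_RGB2GRAY)
    for th in (45,55,65,75): fit(im,(230,275,92,164),th,.034,f+" seat")
P=np.load("top3.npz")["P"]
m=((P>=[.526,-.33,.024])&(P<=[.59,-.17,.036])).all(-1); ys,xs=np.nonzero(m); q=toz(np.c_[xs,ys].astype(float),.030); e,v=np.linalg.eigh(np.cov(q.T)); print("die",q.mean(0),np.sqrt(12*e),np.degrees(np.arctan(-v[0,1]/v[1,1])),cv2.minAreaRect((q*1000).astype(np.float32)))
# bed via depth
m=((P>=[.40,.25,.02])&(P<=[.66,.48,.038])).all(-1); ys,xs=np.nonzero(m); q=toz(np.c_[xs,ys].astype(float),.028); print("bed",cv2.minAreaRect((q*1000).astype(np.float32)))
E
```

```text
top0 seat 45 [524.3707 389.7004] [ 48.1849 130.798 ] 13.09 [array([524.2, 390. ]), array([ 49.6, 132.3]), np.float64(13.2)]
top0 seat 55 [524.3774 389.6177] [ 46.8462 129.5245] 13.05 [array([524.3, 390. ]), array([ 48.2, 131.1]), np.float64(13.1)]
top0 seat 65 [524.4093 389.4506] [ 45.4976 128.1976] 13.0 [array([524.3, 389.8]), array([ 47. , 129.8]), np.float64(13.1)]
top0 seat 75 [524.5036 389.1207] [ 43.9886 126.5437] 12.89 [array([524.3, 389.7]), array([ 45.5, 128.2]), np.float64(13.1)]
top3 seat 45 [524.2247 390.222 ] [ 47.9808 131.9243] 13.2 [array([524.2, 390.3]), array([ 49.2, 133. ]), np.float64(13.4)]
top3 seat 55 [524.181  390.2147] [ 46.5823 130.8034] 13.16 [array([524.2, 390.2]), array([ 47.9, 131.8]), np.float64(13.5)]
top3 seat 65 [524.1257 390.2207] [ 45.1441 129.7554] 13.13 [array([524.1, 390.2]), array([ 46.6, 130.9]), np.float64(13.5)]
top3 seat 75 [524.0648 390.2303] [ 43.5052 128.6964] 13.1 [array([523.9, 390.1]), array([ 45.2, 129.8]), np.float64(13.3)]
die [ 0.5519 -0.2495] [0.0358 0.1201] 3.931045926437498 ((551.8314819335938, -249.4110107421875), (35.827823638916016, 120.81442260742188), 3.954519510269165)
bed ((522.671630859375, 391.3711242675781), (99.94438934326172, 205.98681640625), 13.347325325012207)
```

Emit:
servo_tool(targets=[[[-0.06,-0.25,0],[0,0,-0.06],0.65],[[-0.12,-0.5,0],[0,0,-0.06],0.65],[[-0.2,-0.75,0],[0,0,-0.06],0.65],[[-0.255,-0.9,0],[0,0,-0.06],0.65],[[-0.255,-0.9,0],[0,0,-0.06],0.65]])

```text
time: 22.22
tool_pos: [0.5533, -0.1284, 0.214]
tool_rot: [[-0.068, 0.998, -0.001], [0.998, 0.068, -0.0], [0.0, -0.001, -1.0]]
force: [-0.7, 0.5, -0.2]
finger_gap: 0.651
finger_force: 0.0
```

Emit:
servo_tool(targets=[[[0,-0.3,0],[0,0,0],0.65],[[0,-0.61,0],[0,0,0],0.65],[[0,-0.61,-0.2],[0,0,0],0.65],[[0,-0.61,-0.45],[0,0,0],0.65],[[0,-0.61,-0.65],[0,0,0],0.65],[[0,-0.61,-0.8],[0,0,0],0.65],[[0,-0.61,-0.9],[0,0,0],0.65],[[0,-0.61,-0.97],[0,0,0],0.65],[[0,-0.61,-1],[0,0,0],0.65],[[0,-0.61,-1],[0,0,0],0.65]])

```text
time: 23.48
tool_pos: [0.5544, -0.2483, 0.0144]
tool_rot: [[-0.072, 0.997, 0.0], [0.997, 0.072, 0.0], [-0.0, 0.0, -1.0]]
force: [0.0, 0.2, 0.8]
finger_gap: 0.651
finger_force: 0.0
```

```bash
python3 - <<'E'
from h import *
s=env.state(); print(s["tool_pos"],s["tool_rot"][0],s["force"],s["finger_gap"])
im2,_=save("scene","s4"); cv2.imwrite("pics/c4.png",cv2.resize(im2[140:260,90:330],(800,400),interpolation=cv2.INTER_CUBIC)[...,::-1])
E
```

```text
[ 0.55442202 -0.24834347  0.0144143 ] [-7.20221968e-02  9.97402983e-01  3.03956708e-04] [0.02925638 0.17161666 0.77800522] 0.6506081658137192
```

View pics/c4.png

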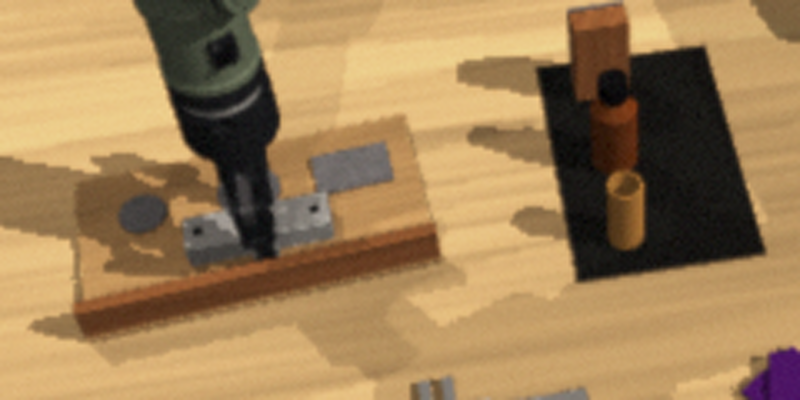

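All three stand upright on the mat, and the finger is beside the die (260,240), ahead of the rail. Grip the die.

Emit:
servo_tool(targets=[[[0,0,-0.015],[0,0,0],0.65],[[0,0,-0.015],[0,0,0],0],[[0,0,-0.015],[0,0,0],0],[[0,0,-0.015],[0,0,0],0],[[0,0,-0.015],[0,0,0],0],[[0,0,-0.015],[0,0,0],0],[[0,0,0.05],[0,0,0],0],[[0,0,0.2],[0,0,0],0],[[0,0,0.4],[0,0,0],0],[[0,0,0.6],[0,0,0],0],[[0,0,0.7],[0,0,0],0],[[0,0,0.7],[0,0,0],0]])

```text
time: 25.02
tool_pos: [0.5542, -0.2487, 0.1553]
tool_rot: [[-0.072, 0.997, 0.002], [0.997, 0.072, -0.001], [-0.001, 0.002, -1.0]]
force: [0.1, -0.6, -5.1]
finger_gap: 0.406
finger_force: 61.2
```

Emit:
servo_tool(targets=[[[0,0.1,0.05],[0,0,0],0],[[0,0.25,0.1],[0,0,0],0],[[0,0.4,0.1],[0,0,0],0],[[0,0.55,0.1],[0,0,0],0],[[0,0.7,0.1],[0,0,0],0],[[0,0.85,0.1],[0,0,0],0],[[0,1,0.1],[0,0,0],0]])

```text
time: 25.9
tool_pos: [0.5527, -0.0464, 0.173]
tool_rot: [[-0.072, 0.997, -0.003], [0.997, 0.072, 0.001], [0.001, -0.003, -1.0]]
force: [0.2, -0.5, -5.3]
finger_gap: 0.408
finger_force: 61.2
```

Emit:
servo_tool(targets=[[[0,0.15,0],[0,0,0],0],[[-0.02,0.3,0],[0,0,0.05],0],[[-0.04,0.45,0],[0,0,0.1],0],[[-0.06,0.6,0],[0,0,0.15],0],[[-0.08,0.75,0],[0,0,0.2],0],[[-0.1,0.9,0],[0,0,0.25],0],[[-0.14,1,0],[0,0,0.305],0]])

```text
time: 26.78
tool_pos: [0.5244, 0.1534, 0.173]
tool_rot: [[-0.232, 0.973, -0.003], [0.973, 0.232, -0.0], [0.001, -0.003, -1.0]]
force: [0.0, 0.4, -5.7]
finger_gap: 0.407
finger_force: 61.1
```

Emit:
servo_tool(targets=[[[0,0.15,0],[0,0,0],0],[[0,0.3,0],[0,0,0],0],[[0,0.45,0],[0,0,0],0],[[0,0.6,0],[0,0,0],0],[[0,0.75,0],[0,0,0],0],[[0,0.9,0],[0,0,0],0],[[0,0.97,0],[0,0,0],0],[[0,1,0],[0,0,0],0],[[0,1,0],[0,0,0],0]])

```text
time: 27.9
tool_pos: [0.5258, 0.351, 0.1739]
tool_rot: [[-0.23, 0.973, -0.001], [0.973, 0.23, -0.001], [-0.001, -0.001, -1.0]]
force: [0.1, 0.5, -5.2]
finger_gap: 0.406
finger_force: 61.1
```

Emit:
servo_tool(targets=[[[0,0.1,0],[0,0,0],0],[[0,0.2,-0.1],[0,0,0],0],[[0,0.2,-0.25],[0,0,0],0],[[0,0.2,-0.4],[0,0,0],0],[[0,0.2,-0.5],[0,0,0],0],[[0,0.2,-0.55],[0,0,0],0],[[0,0.2,-0.55],[0,0,0],0]])

```text
time: 28.78
tool_pos: [0.5256, 0.3916, 0.0631]
tool_rot: [[-0.23, 0.973, -0.002], [0.973, 0.23, -0.001], [-0.001, -0.002, -1.0]]
force: [0.6, 0.0, -5.3]
finger_gap: 0.406
finger_force: 61.0
```

```bash
python3 - <<'E'
from h import *
s=env.state(); print(s["tool_pos"],s["tool_rot"],s["force"],s["finger_gap"])
im2,_=save("scene","s5"); im,d=save("top","t5"); cv2.imwrite("pics/c5.png",cv2.resize(np.vstack([im2[80:220,320:540],im[180:320,60:280]]),(660,600),interpolation=cv2.INTER_CUBIC)[...,::-1])
E
```

```text
[0.52562042 0.39158551 0.06307039] [[-2.29711680e-01  9.73257396e-01 -1.60811198e-03]
 [ 9.73258461e-01  2.29710090e-01 -1.11454574e-03]
 [-7.15340333e-04 -1.82113276e-03 -9.99998086e-01]] [ 0.64150594  0.04440089 -5.32739822] 0.40580376593769335
```

View pics/c5.png

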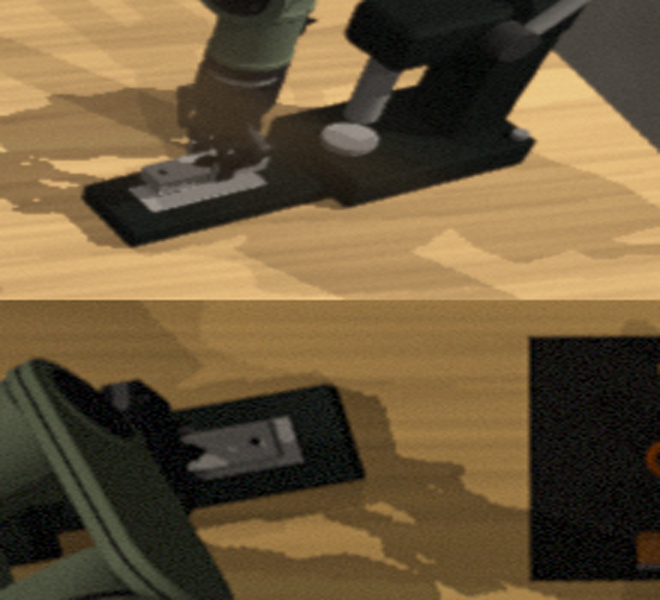

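Die is level just above the seat, lined up with it (bare seat end showing at 287,440). Lower gently.

Emit:
servo_tool(targets=[[[0,0,-0.04],[0,0,0],0],[[0,0,-0.08],[0,0,0],0],[[0,0,-0.1],[0,0,0],0],[[0,0,-0.115],[0,0,0],0],[[0,0,-0.125],[0,0,0],0],[[0,0,-0.13],[0,0,0],0],[[0,0,-0.13],[0,0,0],0]])

```text
time: 29.75
tool_pos: [0.5262, 0.3915, 0.0384]
tool_rot: [[-0.229, 0.973, 0.0], [0.973, 0.229, 0.0], [0.0, 0.0, -1.0]]
force: [-0.5, -0.5, -6.3]
finger_gap: 0.407
finger_force: 61.1
```

Emit:
servo_tool(targets=[[[0,0,-0.004],[0,0,0],0],[[0,0,-0.006],[0,0,0],0],[[0,0,-0.006],[0,0,0],0]])

```text
time: 30.12
tool_pos: [0.5263, 0.3916, 0.038]
tool_rot: [[-0.23, 0.973, 0.001], [0.973, 0.23, 0.001], [0.0, 0.001, -1.0]]
force: [-2.4, -1.0, 1.6]
finger_gap: 0.406
finger_force: 61.8
```

Emit:
servo_tool(targets=[[[0,0,0],[0,0,0],0.45],[[0,0,0],[0,0,0],0.55],[[0,0,0],[0,0,0],0.65],[[0,0,0],[0,0,0],0.65],[[0,0,0.1],[0,0,0],0.65],[[0,0,0.35],[0,0,0],0.65],[[0,0,0.65],[0,0,0],0.7],[[0,-0.2,0.65],[0,0,0],0.7],[[0,-0.5,0.65],[0,0,0],0.7],[[0,-0.8,0.65],[0,0,0],0.7],[[0,-1,0.65],[0,0,0],0.7],[[0,-1,0.65],[0,0,0],0.7]])

```text
time: 31.62
tool_pos: [0.526, 0.1891, 0.1674]
tool_rot: [[-0.226, 0.974, 0.0], [0.974, 0.226, -0.0], [-0.0, 0.0, -1.0]]
force: [0.1, -0.2, 0.2]
finger_gap: 0.701
finger_force: 0.0
```

```bash
python3 - <<'E'
from h import *
np.set_printoptions(precision=4,suppress=True)
im,d=save("top","t6"); P=cloud("top",d)
cv2.imwrite("pics/c6.png",cv2.resize(im[200:300,60:320],(800,308),interpolation=cv2.INTER_CUBIC)[...,::-1])
K,R,t=cam("top"); Ki=np.linalg.inv(K); o=-R.T@t
def toz(px,z):
    r=np.c_[px,np.ones(len(px))]@Ki.T@R; return (o+r*((z-o[2])/r[:,2:]))[:,:2]
m=((P>=[.44,.28,.047])&(P<=[.60,.48,.064])).all(-1); ys,xs=np.nonzero(m); q=toz(np.c_[xs,ys].astype(float),.056); e,v=np.linalg.eigh(np.cov(q.T)); print("die",q.mean(0),np.sqrt(12*e),np.degrees(np.arctan(-v[0,1]/v[1,1])),cv2.minAreaRect((q*1000).astype(np.float32)))
for nm,b in(("block",(.39,.47,.02,.1)),("bottle",(.48,.56,.02,.1)),("slide",(.58,.65,.02,.1))):
    m=((P>=[b[0],b[2],.06])&(P<=[b[1],b[3],.115])).all(-1); p=P[m]
    if len(p)==0: print(nm,"hidden"); continue
    p=p[p[:,2]>np.percentile(p[:,2],95)-.012]; print(nm,len(p),cv2.minAreaRect((p[:,:2]*1000).astype(np.float32)),p.mean(0))
E
```

```text
die [0.5179 0.4164] [0.0362 0.0639] 13.571939490562025 ((517.8428955078125, 416.07293701171875), (36.1879768371582, 64.00821685791016), 12.744610786437988)
block 353 ((427.7630920410156, 59.232704162597656), (28.259733200073242, 48.768890380859375), 0.6151174306869507) [0.4282 0.0594 0.0915]
bottle 135 ((515.8858642578125, 57.2572021484375), (24.067123413085938, 24.079248428344727), 44.25600814819336) [0.5158 0.0573 0.1013]
slide 66 ((602.7213134765625, 52.16767883300781), (28.09527587890625, 28.151948928833008), 45.50301742553711) [0.6026 0.0526 0.0684]
```

View pics/c6.png

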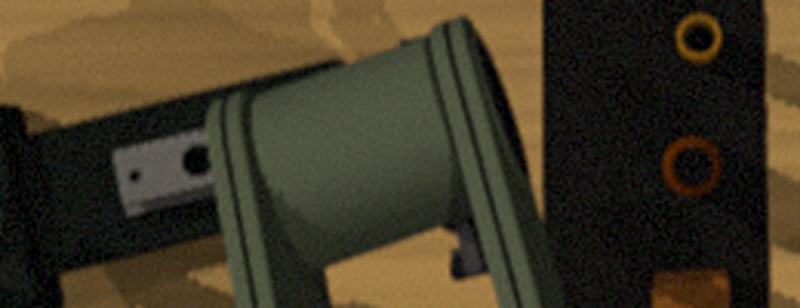

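Die lies on the seat (160,175) and the three stand on the mat. Now the returns, slide first.

Emit:
servo_tool(targets=[[[0.1,-0.17,0],[0,0,-0.06],0.6],[[0.2,-0.35,0],[0,0,-0.12],0.6],[[0.3,-0.52,0],[0,0,-0.18],0.6],[[0.395,-0.69,0],[0,0,-0.243],0.6],[[0.395,-0.69,0],[0,0,-0.243],0.6],[[0.395,-0.69,-0.25],[0,0,-0.243],0.6],[[0.395,-0.69,-0.5],[0,0,-0.243],0.6],[[0.395,-0.69,-0.62],[0,0,-0.243],0.6],[[0.395,-0.69,-0.665],[0,0,-0.243],0.6],[[0.395,-0.69,-0.665],[0,0,-0.243],0.6],[[0.395,-0.69,-0.665],[0,0,-0.243],0.6]])

```text
time: 33.05
tool_pos: [0.6061, 0.054, 0.0355]
tool_rot: [[-0.105, 0.995, 0.003], [0.995, 0.105, 0.0], [0.0, 0.003, -1.0]]
force: [0.5, -0.2, -0.1]
finger_gap: 0.597
finger_force: 0.0
```

Emit:
servo_tool(targets=[[[0,0,0],[0,0,0],0],[[0,0,0],[0,0,0],0],[[0,0,0],[0,0,0],0],[[0,0,0],[0,0,0],0],[[0,0,0],[0,0,0],0],[[0,0,0.1],[0,0,0],0],[[0,0,0.3],[0,0,0],0],[[0,0,0.5],[0,0,0],0],[[0,0,0.5],[0,0,0],0],[[0,0,0.5],[0,0,0],0]])

```text
time: 34.3
tool_pos: [0.6042, 0.0533, 0.1332]
tool_rot: [[-0.104, 0.995, -0.002], [0.995, 0.104, -0.0], [0.0, -0.002, -1.0]]
force: [0.0, -0.3, -1.0]
finger_gap: 0.339
finger_force: 59.4
```

Emit:
servo_tool(targets=[[[-0.02,-0.15,0.1],[0,0,0],0],[[-0.06,-0.35,0.1],[0,0,0],0],[[-0.12,-0.55,0.1],[0,0,0],0],[[-0.18,-0.75,0.1],[0,0,0],0],[[-0.25,-1,0.1],[0,0,0],0]])

```text
time: 34.92
tool_pos: [0.5537, -0.1471, 0.152]
tool_rot: [[-0.105, 0.994, -0.004], [0.994, 0.105, 0.001], [0.002, -0.003, -1.0]]
force: [0.6, -0.3, -1.5]
finger_gap: 0.345
finger_force: 59.4
```

Emit:
servo_tool(targets=[[[-0.05,-0.25,0],[0,0,0],0],[[-0.1,-0.5,0],[0,0,0],0],[[-0.16,-0.75,0],[0,0,0],0],[[-0.213,-0.93,0],[0,0,0],0],[[-0.213,-1,0],[0,0,0],0],[[-0.213,-1,0],[0,0,0],0]])

```text
time: 35.67
tool_pos: [0.5121, -0.3465, 0.1527]
tool_rot: [[-0.103, 0.995, -0.002], [0.995, 0.103, 0.002], [0.002, -0.001, -1.0]]
force: [-0.5, -0.2, -1.2]
finger_gap: 0.338
finger_force: 59.4
```

Emit:
servo_tool(targets=[[[0,-0.011,-0.15],[0,0,0],0],[[0,-0.011,-0.3],[0,0,0],0],[[0,-0.011,-0.43],[0,0,0],0],[[0,-0.011,-0.51],[0,0,0],0],[[0,-0.011,-0.54],[0,0,0],0],[[0,-0.011,-0.55],[0,0,0],0],[[0,-0.011,-0.55],[0,0,0],0]])

```text
time: 36.55
tool_pos: [0.5131, -0.349, 0.045]
tool_rot: [[-0.104, 0.995, 0.002], [0.995, 0.104, -0.001], [-0.001, 0.002, -1.0]]
force: [0.2, -0.6, -1.0]
finger_gap: 0.339
finger_force: 59.4
```

Emit:
servo_tool(targets=[[[0,0,-0.005],[0,0,0],0],[[0,0,-0.005],[0,0,0],0],[[0,0,-0.005],[0,0,0],0.45],[[0,0,-0.005],[0,0,0],0.6],[[0,0,-0.005],[0,0,0],0.65],[[0,0,0.15],[0,0,0],0.65],[[0,0,0.4],[0,0,0],0.65],[[0,0.2,0.6],[0,0,0],0.65],[[0,0.5,0.6],[0,0,0],0.65],[[0,0.8,0.6],[0,0,0],0.65],[[0,1,0.6],[0,0,0],0.65],[[0,1,0.6],[0,0,0],0.65]])

```text
time: 38.05
tool_pos: [0.5122, -0.1464, 0.1642]
tool_rot: [[-0.108, 0.994, -0.0], [0.994, 0.108, 0.0], [0.0, -0.0, -1.0]]
force: [-0.3, -0.6, -0.0]
finger_gap: 0.649
finger_force: 0.0
```

Emit:
servo_tool(targets=[[[0,0.25,0],[0,0,0],0.65],[[0,0.5,0],[0,0,0],0.65],[[0,0.75,0],[0,0,0],0.65],[[0.03,1,0],[0,0,0],0.65],[[0.03,1,0],[0,0,0],0.65]])

```text
time: 38.67
tool_pos: [0.5193, 0.053, 0.164]
tool_rot: [[-0.108, 0.994, 0.001], [0.994, 0.108, 0.0], [0.0, 0.001, -1.0]]
force: [-0.9, -1.0, -0.1]
finger_gap: 0.649
finger_force: 0.0
```

Emit:
servo_tool(targets=[[[0,0.045,0],[0,0,0],0.65],[[0,0.045,-0.15],[0,0,0],0.65],[[0,0.045,-0.35],[0,0,0],0.65],[[0,0.045,-0.5],[0,0,0],0.65],[[0,0.045,-0.61],[0,0,0],0.65],[[0,0.045,-0.64],[0,0,0],0.65],[[0,0.045,-0.64],[0,0,0],0.65],[[0,0.045,-0.64],[0,0,0],0.65]])

```text
time: 39.67
tool_pos: [0.5194, 0.06, 0.0371]
tool_rot: [[-0.104, 0.995, 0.002], [0.995, 0.104, 0.0], [-0.0, 0.002, -1.0]]
force: [0.8, -0.5, 0.9]
finger_gap: 0.65
finger_force: 0.0
```

```bash
python3 - <<'E'
from h import *
np.set_printoptions(precision=4,suppress=True)
im,d=save("top","t7"); P=cloud("top",d)
b=(.47,.55,-.39,-.31); m=((P>=[b[0],b[2],.06])&(P<=[b[1],b[3],.115])).all(-1); p=P[m]
p=p[p[:,2]>np.percentile(p[:,2],95)-.012]; print(len(p),cv2.minAreaRect((p[:,:2]*1000).astype(np.float32)),p.mean(0))
cv2.imwrite("pics/c7.png",cv2.resize(np.vstack([im[205:305,340:500],im[205:305,90:250]]),(800,600),interpolation=cv2.INTER_CUBIC)[...,::-1])
K,R,t=cam("top"); Ki=np.linalg.inv(K); o=-R.T@t
m=((P>=[.44,.28,.047])&(P<=[.60,.48,.064])).all(-1); ys,xs=np.nonzero(m); r=np.c_[xs,ys,np.ones(len(xs))]@Ki.T@R; q=(o+r*((.056-o[2])/r[:,2:]))[:,:2]; e,v=np.linalg.eigh(np.cov(q.T)); print("die",q.mean(0),np.sqrt(12*e),np.degrees(np.arctan(-v[0,1]/v[1,1])))
E
```

```text
100 ((511.0516662597656, -350.2186584472656), (28.649564743041992, 29.359560012817383), 0.9131664037704468) [ 0.5103 -0.3505  0.076 ]
die [0.5244 0.3883] [0.0362 0.1215] 13.112342412609467
```

View pics/c7.png

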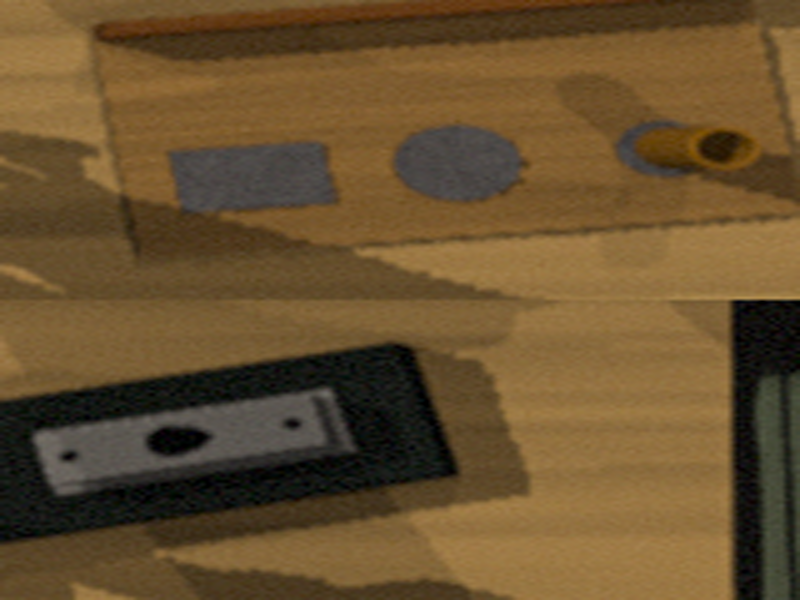

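Slide is centred on its pad (within 1 mm), and the die is on the seat with its yaw matching. Continue with the bottle.

Emit:
servo_tool(targets=[[[0,0,0],[0,0,0],0],[[0,0,0],[0,0,0],0],[[0,0,0],[0,0,0],0],[[0,0,0],[0,0,0],0],[[0,0,0],[0,0,0],0],[[0,0,0.1],[0,0,0],0],[[0,0,0.3],[0,0,0],0],[[0,0,0.5],[0,0,0],0],[[0,0,0.6],[0,0,0],0],[[0,0,0.6],[0,0,0],0]])

```text
time: 40.98
tool_pos: [0.5194, 0.0605, 0.1576]
tool_rot: [[-0.104, 0.995, 0.004], [0.995, 0.104, 0.0], [-0.0, 0.004, -1.0]]
force: [-0.6, 0.4, -1.8]
finger_gap: 0.447
finger_force: 60.5
```

Emit:
servo_tool(targets=[[[-0.01,-0.15,0],[0,0,0],0],[[-0.03,-0.35,0],[0,0,0],0],[[-0.05,-0.55,0],[0,0,0],0],[[-0.078,-0.75,0],[0,0,0],0],[[-0.078,-1,0],[0,0,0],0]])

```text
time: 41.6
tool_pos: [0.5016, -0.1403, 0.1545]
tool_rot: [[-0.105, 0.994, -0.003], [0.994, 0.105, 0.001], [0.001, -0.003, -1.0]]
force: [0.4, 0.2, -1.9]
finger_gap: 0.451
finger_force: 60.5
```

Emit:
servo_tool(targets=[[[0,-0.25,0],[0,0,0],0],[[0,-0.5,0],[0,0,0],0],[[0,-0.584,0],[0,0,0],0],[[0,-0.584,-0.15],[0,0,0],0],[[0,-0.584,-0.3],[0,0,0],0],[[0,-0.584,-0.43],[0,0,0],0],[[0,-0.584,-0.51],[0,0,0],0],[[0,-0.584,-0.54],[0,0,0],0],[[0,-0.584,-0.55],[0,0,0],0],[[0,-0.584,-0.55],[0,0,0],0]])

```text
time: 42.85
tool_pos: [0.5034, -0.2567, 0.0468]
tool_rot: [[-0.104, 0.995, 0.001], [0.995, 0.104, -0.001], [-0.001, 0.001, -1.0]]
force: [0.3, 0.0, -0.6]
finger_gap: 0.455
finger_force: 60.7
```

Emit:
servo_tool(targets=[[[0,0,-0.005],[0,0,0],0],[[0,0,-0.005],[0,0,0],0],[[0,0,-0.005],[0,0,0],0.55],[[0,0,-0.005],[0,0,0],0.65],[[0,0,-0.005],[0,0,0],0.7],[[0,0,0.15],[0,0,0],0.7],[[0,0,0.4],[0,0,0],0.7],[[0,0,0.6],[0,0,0],0.65],[[-0.05,0.3,0.6],[0,0,0],0.65],[[-0.15,0.6,0.6],[0,0,-0.07],0.65],[[-0.25,0.9,0.6],[0,0,-0.14],0.65],[[-0.364,1,0.6],[0,0,-0.14],0.65]])

```text
time: 44.35
tool_pos: [0.429, -0.0541, 0.1661]
tool_rot: [[-0.034, 0.999, -0.0], [0.999, 0.034, 0.001], [0.001, -0.0, -1.0]]
force: [0.8, -0.4, 0.4]
finger_gap: 0.651
finger_force: 0.0
```

Emit:
servo_tool(targets=[[[0,0.3,0],[0,0,0],0.65],[[0,0.585,0],[0,0,0],0.65],[[0,0.585,-0.15],[0,0,0],0.65],[[0,0.585,-0.35],[0,0,0],0.65],[[0,0.585,-0.5],[0,0,0],0.65],[[0,0.585,-0.61],[0,0,0],0.65],[[0,0.585,-0.64],[0,0,0],0.65],[[0,0.585,-0.64],[0,0,0],0.65]])

```text
time: 45.35
tool_pos: [0.4303, 0.0605, 0.0383]
tool_rot: [[-0.031, 1.0, 0.0], [1.0, 0.031, 0.0], [0.0, 0.0, -1.0]]
force: [0.1, -0.5, 0.5]
finger_gap: 0.651
finger_force: 0.0
```

Emit:
servo_tool(targets=[[[0,0,0],[0,0,0],0.65],[[0,0,0],[0,0,0],0],[[0,0,0],[0,0,0],0],[[0,0,0],[0,0,0],0],[[0,0,0],[0,0,0],0],[[0,0,0],[0,0,0],0],[[0,0,0.1],[0,0,0],0],[[0,0,0.3],[0,0,0],0],[[0,0,0.5],[0,0,0],0],[[0,0,0.6],[0,0,0],0],[[0,0,0.6],[0,0,0],0]])

```text
time: 46.72
tool_pos: [0.4308, 0.0605, 0.1592]
tool_rot: [[-0.031, 1.0, 0.003], [1.0, 0.031, 0.0], [0.0, 0.003, -1.0]]
force: [1.0, 0.3, -2.1]
finger_gap: 0.323
finger_force: 59.2
```

Emit:
servo_tool(targets=[[[0.04,-0.15,0],[0,0,0.03],0],[[0.1,-0.35,0],[0,0,0.07],0],[[0.17,-0.55,0],[0,0,0.11],0],[[0.25,-0.75,0],[0,0,0.143],0],[[0.315,-1,0],[0,0,0.143],0]])

```text
time: 47.35
tool_pos: [0.4927, -0.1403, 0.1563]
tool_rot: [[-0.106, 0.994, -0.003], [0.994, 0.106, 0.001], [0.002, -0.003, -1.0]]
force: [0.9, -0.3, -1.2]
finger_gap: 0.32
finger_force: 59.2
```

Emit:
servo_tool(targets=[[[0,-0.148,0],[0,0,0],0],[[0,-0.148,-0.1],[0,0,0],0],[[0,-0.148,-0.25],[0,0,0],0],[[0,-0.148,-0.4],[0,0,0],0],[[0,-0.148,-0.5],[0,0,0],0],[[0,-0.148,-0.54],[0,0,0],0],[[0,-0.148,-0.55],[0,0,0],0],[[0,-0.148,-0.55],[0,0,0],0]])

```text
time: 48.35
tool_pos: [0.493, -0.169, 0.048]
tool_rot: [[-0.106, 0.994, -0.0], [0.994, 0.106, 0.0], [0.0, -0.0, -1.0]]
force: [1.3, -0.4, -1.1]
finger_gap: 0.32
finger_force: 59.1
```

Emit:
servo_tool(targets=[[[0,0,-0.005],[0,0,0],0],[[0,0,-0.005],[0,0,0],0],[[0,0,-0.005],[0,0,0],0.45],[[0,0,-0.005],[0,0,0],0.6],[[0,0,-0.005],[0,0,0],0.65],[[0,0,0.15],[0,0,0],0.65],[[0,0,0.4],[0,0,0],0.65],[[0,0,0.6],[0,0,0],0.65],[[-0.1,0.3,0.7],[0,0,0],0.65],[[-0.2,0.6,0.7],[0,0,0],0.65],[[-0.3,1,0.7],[0,0,0],0.65],[[-0.3,1,0.7],[0,0,0],0.65]])

```text
time: 49.85
tool_pos: [0.4318, 0.0332, 0.1882]
tool_rot: [[-0.108, 0.994, -0.0], [0.994, 0.108, 0.001], [0.001, 0.0, -1.0]]
force: [1.1, 0.1, -0.2]
finger_gap: 0.651
finger_force: 0.0
```

Emit:
servo_tool(targets=[[[-0.1,0.3,0],[0,0,0],0.65],[[-0.2,0.5,0],[0,0,0],0.65],[[-0.2,0.5,0],[0,0,0],0.65]])

```text
time: 50.22
tool_pos: [0.3919, 0.1327, 0.1881]
tool_rot: [[-0.111, 0.994, -0.0], [0.994, 0.111, 0.0], [0.0, -0.0, -1.0]]
force: [-0.1, -0.0, 0.1]
finger_gap: 0.649
finger_force: 0.0
```

```bash
python3 - <<'E'
from h import *
np.set_printoptions(precision=4,suppress=True)
im,d=save("top","t8"); P=cloud("top",d); im2,_=save("scene","s8")
for nm,b in(("block",(.44,.54,-.22,-.12)),("bottle",(.46,.55,-.30,-.22)),("slide",(.47,.55,-.39,-.31))):
    m=((P>=[b[0],b[2],.06])&(P<=[b[1],b[3],.115])).all(-1); p=P[m]
    p=p[p[:,2]>np.percentile(p[:,2],95)-.012]; print(nm,len(p),cv2.minAreaRect((p[:,:2]*1000).astype(np.float32)),p.mean(0))
    e,v=np.linalg.eigh(np.cov(p[:,:2].T)); print(np.degrees(np.arctan(-v[0,1]/v[1,1])))
K,R,t=cam("top"); Ki=np.linalg.inv(K); o=-R.T@t
m=((P>=[.44,.28,.051])&(P<=[.60,.48,.064])).all(-1); ys,xs=np.nonzero(m); r=np.c_[xs,ys,np.ones(len(xs))]@Ki.T@R; q=(o+r*((.056-o[2])/r[:,2:]))[:,:2]; e,v=np.linalg.eigh(np.cov(q.T)); print("die",q.mean(0),np.sqrt(12*e),np.degrees(np.arctan(-v[0,1]/v[1,1])),cv2.minAreaRect((q*1000).astype(np.float32)))
cv2.imwrite("pics/c8.png",cv2.resize(np.vstack([np.hstack([im[205:305,340:500],im[205:305,90:250]]),im2[130:290,90:410]]),(800,600),interpolation=cv2.INTER_CUBIC)[...,::-1])
E
```

```text
block 362 ((490.98651123046875, -170.39019775390625), (28.067550659179688, 50.506858825683594), 6.184847354888916) [ 0.4911 -0.1699  0.0999]
6.479846221477819
bottle 152 ((500.26324462890625, -259.6499938964844), (27.485048294067383, 23.89975929260254), 89.35602569580078) [ 0.5004 -0.2584  0.1096]
11.359597713477
slide 99 ((510.8233947753906, -350.45361328125), (28.545846939086914, 29.03710174560547), 83.65437316894531) [ 0.51   -0.3501  0.0758]
-4.896616939430285
die [0.5243 0.3889] [0.0361 0.1204] 13.113990302729194 ((524.31591796875, 388.629150390625), (36.16687774658203, 120.41178894042969), 13.091020584106445)
```

View pics/c8.png

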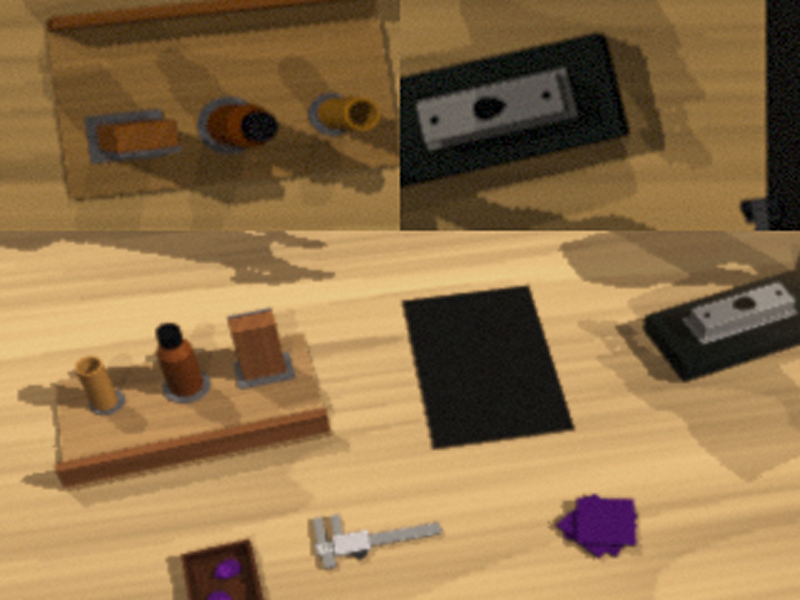

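The slide (97,383), bottle (180,365) and block (258,345) stand on their pads within about 1 mm, the block square to its pad. The die is on the seat within about 1.5 mm and 0.1°, the caliper hasn't moved, and the gripper is clear. I'm handing the job in.

```bash
python3 -c "
from bench import env
print(env.job_done())"
```

```text
the job is handed in; nothing more can be done
None
```

The job is done and handed in at about 50 s of the 144 s allowed: the die is on the press's seat (about 1.5 mm off centre along its length), the slide, bottle and block stand back upright on their own pads (within about 1 mm), and the caliper was not touched.

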